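# Put the flat wagon away and latch the dust-tight case

## Robot

A 6-joint arm with a two-finger parallel gripper is mounted at the origin on the work surface. World frame = base frame: x ahead of the robot, y to its left, z up, the work surface at z = 0. Lengths are in mm, angles in degrees, forces in N, time in s.
With the tool pointing down it reaches from about 200 to 875 mm from the base axis. Payload 3.4 kg.
Tool frame: the origin (TCP) lies at the very end of the fingers, on their centre line; the grasp point (between the pads) lies 19 mm behind it; z points along the fingers, y is the direction in which the jaws open and shut (so a half turn about z gives the same grasp; the last joint's range is limited). The gripper opens to 94 mm and grips with 3 to 60 N. Pads are 16 mm wide; open, the fingers measure 119 mm over their backs; the gripper's body (75 mm by 177 mm) begins 78 mm behind the grasp point.
Start: joints at [-76.547, 15.808, 86.224, -0, 77.962, -6.933], TCP at [200.297, -539.024, 205.493] pointing down, gripper open.
Joint ranges: [-165.64, 165.64], [-43.16, 119.46], [12.63, 154.43], [-67.54, 247.53], [6.08, 155.33], [-154.97, 154.97]. Speed limits (degrees/s): [147.25, 147.25, 180, 180, 180, 180].

## Interface

Orientations are given as [roll, pitch, yaw] about the fixed x, y, z axes, in that order (R = Rz(yaw) Ry(pitch) Rx(roll)).
In Python, from bench import state, read_camera, camera_model, close_job, find_in, pinpoint gives the robot as it stands.
- The arm moves only by the tool move_arm, never from a script. Its argument "series" is a list of rows, each a list of 7 numbers: the shift along the tool's x, y, z in mm, then the turn, a rotation vector about the tool's x, y, z in rad, then the opening, from -1 (shut) to 1 (fully open). A call has 1 to 5 rows; each row shifts and turns the commanded pose from where the row before left it, along the tool's axes as they then stand; what a row does not reach is not made up. A row lasts 1/12 s, in which the tool goes at most 41.7 mm and 7.16 degrees, less where a joint would pass 70% of its speed; a pose out of reach is approached as far as the arm can. A call with a gripper value outside its range is refused whole. The fingers move at their own pace and stop on an object; the grip force is fixed at half the most. Time passes only in rows, so rows that do not move let the fingers close. It gives the time, the measured TCP pose, the force and the opening at its end, in the units of the state.
- state(): the state, without advancing time (a new reading comes with each control period).
- read_camera(name): name is "side" or "top" or "wrist"; returns (picture, depth): 480x640x3 uint8, red, green, blue; 480x640 float32, mm along the optical axis (not along the pixel's ray), 0 where there is no reading.
- camera_model(name): a dict with "K" (3x3 intrinsics, pixels), "T" (4x4, takes a point from camera to world coordinates); the wrist camera has in their place "T_tool_cam" (4x4, takes a point from camera to tool coordinates, whose origin is the TCP and whose axes are the flange's). Camera axes: x right, y down, z forward; pixel columns grow to the right and rows downward; lengths in mm; the calibration is good to about 2 mm. A picture is of the moment at which its call begins: read the wrist's pose just before it. camera_model takes no time and is no camera call.
- close_job(): hands the job in, once; it reports no verdict.
Trained networks look in the newest picture that a camera, given by its name, has taken for a name from the list of things; names that differ only in an ending like _2 or _b are one class to them, and where a whole thing is asked for, a point or a joint stands for the part that bears it (a point fixed in the world has none). Each returns a list of dicts, best first, with "conf" (0 to 1); they miss things now and then, are a little off and sometimes report something else, mostly with a low value. They report only what shows in the picture. A call takes as long as a camera call. They do not tell look-alikes from the thing itself.
- find_in(camera, target): "at" ([column, row] in pixels, amid what is visible of it).
- pinpoint(camera, target): "at" ([column, row] in pixels: a listed point, or the origin of a listed thing).
The state is a dict: "clock": time; "joint_positions": joint angles; "joint_vel": joint speeds; "joint_torque": joint torques, N m; "ee_pos": TCP position; "ee_rot": TCP orientation; "ft_force": force on the tool from outside, world axes, zero at the start; "ft_torque": the same for the moment, N m; "finger_gap": finger opening in mm.
Only numpy, scipy, OpenCV 4.12 (cv2) and the standard library are available. Lean on these libraries where they do the work, as an engineer would, in place of code of your own. Each camera call takes 0.05 s, during which the arm holds its last target.

## Task

Take the flat wagon off the slotted stand and set it down, not dropped, on its wheels inside the open stock case. Then swing the case's lid over and press it down against its rubber gasket until the sprung catch snaps over the lid's striker bar and keeps it shut by itself. Leave the other stock and the things on the shelf where they stand.

Things in the scene. Friction and masses are not known exactly. Their poses are not given: they have to be found in the camera images.
- wagon_center (a point): Middle of the loose flat wagon, 18 mm above its wheel treads. The low one of the three vehicles on the stand: rust-brown brass, 0.12 kg, overall 116 mm long (own x) x 36 wide (own y) x 36 high. Grip its plain chassis block: 36 mm wide, from 11 to 26 mm above the treads, all along it; boards 10 mm high stand on it at its two ends only. Small wheels, fixed (they do not roll).
- stand: Fixed slotted wooden stand, 160 (own x) x 216 (own y) x 25 mm high; origin under its middle. Three lanes along its x at y = -70, 0 and 70 mm hold one vehicle each, the flat wagon in any of them, wheels on the stand's top. Ribs 6 mm high flank the lanes at their ends only, over 48 mm from mid-length; elsewhere the top is flat. Neighbours are at most 60 mm high above it.
- case_floor (a point): Centre of the inner floor of the fixed, open grey stock case; 6 mm above the shelf. Inside 138 x 138 mm, rim 49 mm above this point, walls 6 mm. Own +x points to the hinged side, -x to the catch's side, y along the hinge. The wagon fits along x or y. The catch's bracket stands out from the middle of the -x side to 127 mm from this point, top 73 mm above it.
- lid_hinge (a point): Middle of the lid's hinge axis, 78 mm in the case floor's +x and 54 mm above it; the axis runs along the case's y. This frame turns with the lid: own -x runs from the hinge to the lid's free edge, own z out of its outer face (up when shut, away from the case when the lid is upright).
- lid_press (a point): Point on the lid's outer face where it is best pressed: 135 mm from the hinge axis, 23 mm short of the free edge, in the middle across; the outer face lies 4 mm out from the hinge axis. Lid: plain grey slab, 158 mm from hinge to free edge, 154 wide, 8 thick; a steel striker bar stands out 15 mm beyond the middle of the free edge. Frame as of lid_hinge.
- lid (a joint): Lid angle, rad: 0 shut, 1.57 upright; starts at 1.65 to 1.95, leaning away from the case (stop 2.0). A stiff hinge keeps it at any angle; 1 to 3 N at the edge moves it. At 0.07 the bar meets the catch, at 0.042 the lid meets the gasket: 7 to 15 N at lid_press from there on. The catch snaps at about 0.005 (press a little past it; stop -0.014); let go, the lid then stays below 0.010; if not snapped it comes back above 0.012.
- catch (a joint): Travel of the sprung catch in m: 0 home (at the start, and again once it has snapped over the striker bar), up to 0.010 pushed outward, away from the lid. Its sloped top lets the descending bar push it aside by 6 to 7 mm; its flat underside then holds the bar down. It needs no handling.
- tender: Black loose tender, 94 x 34 x 50 mm high, on the stand: leave alone. Origin under its middle at the wheel treads, x along its length.
- van: Teal loose guards van with roof, 106 x 37 x 52 mm high, on the stand: leave alone. Origin under its middle at the wheel treads, x along its length.
- portal: Loose cork tunnel portal, 36 x 126 x 123 mm high: leave alone. Origin under its middle.
- tweezers: Loose wooden block 50 x 70 x 35 mm with three steel tweezers standing in it to 117 mm high: leave alone. Origin under its middle.
- jar: Loose glass jar, 36 mm across, 45 mm high: leave alone. Origin under its middle.
Things that resemble listed ones, but are neither listed nor needed, are in the scene too. Leave any pink or purple look-alike of the part that bears wagon_center alone.

How it is judged (in metres and radians):
On the way:
1. the flat wagon stands on its wheels in the case, let go, while the lid is still open (x of wagon_center in the frame of case_floor between -0.055 and 0.055 m and y of wagon_center in the frame of case_floor between -0.055 and 0.055 m and z of wagon_center in the frame of case_floor between 0.013 and 0.023 m and angle between wagon_center's own z axis and vertical below 0.12 rad and contact force between the fingers and wagon below 0.1 N and linear speed of wagon below 0.03 m/s and value of joint lid above 0.6 rad), for 0.2 s.
At the end, for the whole second after the job is handed in: The flat wagon stands upright (within 0.12 rad) on its wheels on the case's floor, at rest; the lid is latched: its angle below 0.013 rad, still, with the catch home (within 2 mm) over the striker bar (x of wagon_center in the frame of case_floor between -0.055 and 0.055 m and y of wagon_center in the frame of case_floor between -0.055 and 0.055 m and z of wagon_center in the frame of case_floor between 0.013 and 0.023 m and angle between wagon_center's own z axis and vertical below 0.12 rad and linear speed of wagon below 0.03 m/s and value of joint lid below 0.013 rad and value of joint catch below 0.002 m and velocity of joint lid between -0.05 and 0.05 rad/s); the robot touches nothing.
It fails at once if the flat wagon is dropped into the case (it moves faster than 0.5 m/s below the rim) (horizontal distance between wagon_center and case_floor below 0.07 m and z of wagon_center in the frame of case_floor below 0.05 m and linear speed of wagon above 0.5 m/s).
It fails at once if the tender or guards van is shoved more than 30 mm or knocked over (distance of any of tender, van from where it was at the start of the episode above 0.03 m or angle between any of tender, van's own z axis and vertical above 0.5 rad).
It fails at once if the tunnel portal, tweezers block or jar is shoved more than 30 mm or knocked over (distance of any of portal, tweezers, jar from where it was at the start of the episode above 0.03 m or angle between any of portal, tweezers, jar's own z axis and vertical above 0.5 rad).
It also fails if it takes over 58 s, if anything falls off the work surface, if the arm or the gripper's body presses on something with over 40 N, if the wrist force passes 120 N, or if a joint passes its speed limit or range.

## Working session

There is one attempt and no reset: what is moved stays moved. The work goes in short steps, Python scripts to look and compute and a tool call to move; the robot and the scene stay as the last step left them, time stands still between calls to the robot, and variables do not carry over. Pictures are saved under pics/ and viewed, and the job is handed in when it is done.

Besides the shell and the picture viewer there is one more tool, called after "Call:" as a command line: name --pt "numbers of a row" for each row, then --argument value for the rest. move_arm: Moves the arm, as the interface text tells. Its arguments: {"type":"object","properties":{"series":{"type":"array","items":{"type":"array","items":{"type":"number"}}}},"required":["series"]}

```bash
ls; mkdir -p pics
python3 - <<'E'
from bench import *
import cv2
print(state())
for n in ["side","top","wrist"]:
    p,d=read_camera(n); cv2.imwrite(f"pics/{n}0.png",p[:,:,::-1])
    m=camera_model(n); print(n,m)
    for t in ["wagon_center","stand","case_floor","lid_hinge","lid_press","tender","van","portal","tweezers","jar"]:
        r=pinpoint(n,t)
        print(t,[(x['conf'],x['at'],) for x in r][:3])
E
```

```text
pics
{'clock': 0.0, 'joint_positions': array([-7.65472530e+01,  1.58457331e+01,  8.62921643e+01, -9.71864246e-04,
        7.79635841e+01, -6.93202066e+00]), 'joint_vel': array([ 0.00915911, -0.05488905, -0.01997051, -0.06200474,  0.04240176,
       -0.01061865]), 'joint_torque': array([ 1.99801085e-03, -4.04578257e+01, -2.37226278e+01,  7.01267039e-02,
        3.43939208e-02, -1.33289095e-04]), 'ee_pos': array([ 200.15045722, -538.44318631,  204.64481578]), 'ee_rot': array([-1.79899146e+02, -1.13047704e-02,  2.03849613e+01]), 'ft_force': array([-0.01320859, -0.38594981, -0.06252391]), 'ft_torque': array([-0.01728888,  0.0229194 ,  0.04764733]), 'finger_gap': 93.82935091417593}
side {'K': array([[525.5302473 ,   0.        , 318.77736329],
       [  0.        , 525.5302473 , 243.43884159],
       [  0.        ,   0.        ,   1.        ]]), 'T': array([[-9.26590742e-01, -2.02011596e-01,  3.17207995e-01,
         8.02815988e+01],
       [-3.76065772e-01,  5.02282281e-01, -7.78644364e-01,
         9.70120173e+02],
       [-2.03276509e-03, -8.40775728e-01, -5.41379758e-01,
         7.836
[... 1301 characters left out ...]
[384.1, 180.1])]
jar [(0.59, [218.0, 179.5])]
wrist {'K': array([[383.08186644,   0.        , 317.02517601],
       [  0.        , 383.08186644, 240.34248802],
       [  0.        ,   0.        ,   1.        ]]), 'T_tool_cam': array([[-1.25855961e-03, -9.65870622e-01, -2.59021926e-01,
         7.66697227e+01],
       [ 9.99998600e-01, -1.50129022e-03,  7.39297543e-04,
        -3.40216884e-01],
       [-1.10293286e-03, -2.59020633e-01,  9.65871159e-01,
        -1.79650926e+02],
       [ 0.00000000e+00,  0.00000000e+00,  0.00000000e+00,
         1.00000000e+00]])}
wagon_center [(0.96, [240.7, 98.8])]
stand []
case_floor []
lid_hinge []
lid_press []
tender []
van []
portal []
tweezers []
jar []
```

View pics/top0.png

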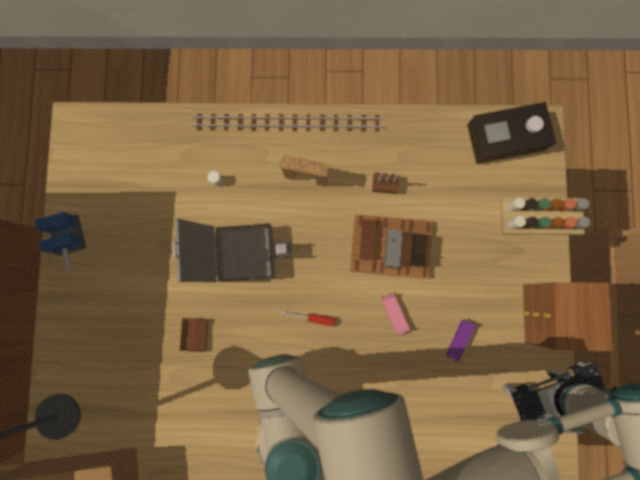

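View pics/side0.png

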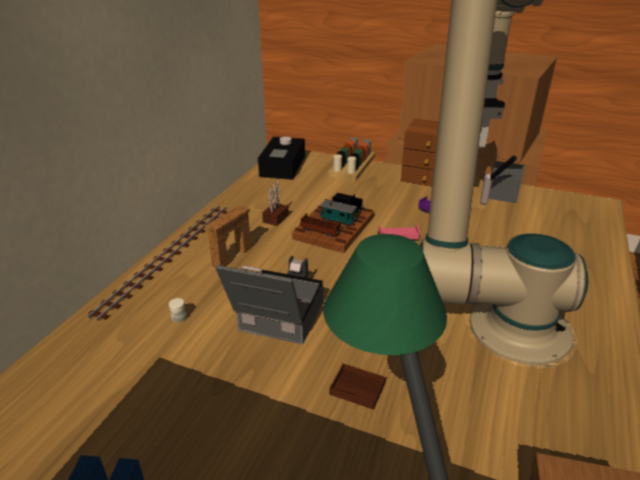

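View pics/wrist0.png

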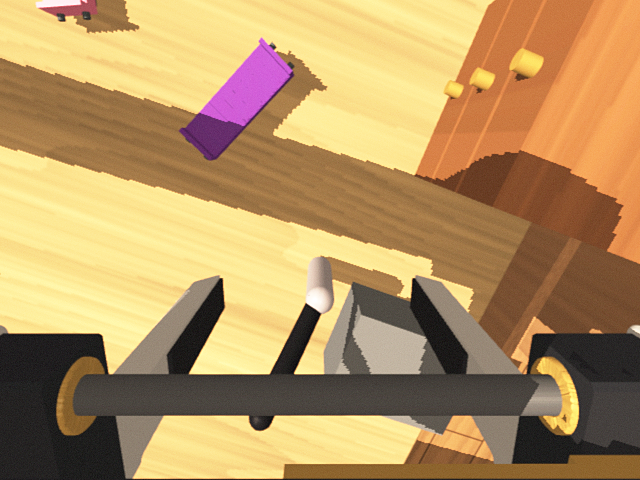

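```bash
cat > h.py <<'E'
import numpy as np
from bench import *
def ray(cam,px,T=None):
    m=camera_model(cam); K=m['K']; T=m['T'] if T is None else T
    d=T[:3,:3]@np.linalg.inv(K)@np.array([px[0],px[1],1.]); return T[:3,3],d
def onz(cam,px,z,T=None):
    o,d=ray(cam,px,T); return o+d*(z-o[2])/d[2]
def proj(cam,P,T=None):
    m=camera_model(cam); K=m['K']; T=m['T'] if T is None else T
    c=np.linalg.inv(T)@np.append(P,1); u=K@c[:3]; return u[:2]/u[2]
def wristT():
    from scipy.spatial.transform import Rotation as R
    s=state(); T=np.eye(4); T[:3,:3]=R.from_euler('xyz',s['ee_rot'],degrees=True).as_matrix(); T[:3,3]=s['ee_pos']
    return T@camera_model('wrist')['T_tool_cam']
E
python3 - <<'E'
from h import *
import cv2
p,d=read_camera('top'); np.save('topd.npy',d)
im=cv2.resize(p[200:300,160:450,::-1],None,fx=2.75,fy=2.75,interpolation=cv2.INTER_CUBIC); cv2.imwrite('pics/topcrop.png',im)
for n,px,z in [('wagon',(366.3,241.1),43),('wagonside',(0,0),43),('stand',(388.5,247.6),0),('floor',(245.2,251.6),6),('hinge',(213.7,254.6),60),('van',(393,248.7),25),('tender',(413.5,251.1),25),('portal',(302.5,177.9),0),('tweez',(384.1,180.1),0),('jar',(218,179.5),0)]:
    print(n,onz('top',px,z).round(1))
print('side wagon',onz('side',(318.5,227.4),43),'press/hinge',onz('side',(268.1,317.8),60))
# depth cloud, stand and case
T=camera_model('top')['T'];K=camera_model('top')['K']
v,u=np.mgrid[0:480,0:640]; P=np.linalg.inv(K)@np.stack([u.ravel(),v.ravel(),np.ones(u.size)])*d.ravel()
W=(T[:3,:3]@P+T[:3,3:]).T.reshape(480,640,3); np.save('W.npy',W)
print(W[210:285:5,350:440:6,2].round(0).astype(int))
print(W[210:290:5,170:295:6,2].round(0).astype(int))
print(W[330,300])
E
```

```text
wagon [ 536.4 -179.1   43. ]
wagonside [1236.4  901.5   43. ]
stand [ 524.  -245.1    0. ]
floor [506.3 158.8   6. ]
hinge [491.8 233.9  60. ]
van [ 518.4 -254.3   25. ]
tender [ 512.6 -310.7   25. ]
portal [722.2   1.7   0. ]
tweez [ 718.4 -232.5    0. ]
jar [714.7 245.8   0. ]
side wagon [ 545.36818161 -169.79086502   43.        ] press/hinge [494.58820592 234.28619871  60.        ]
[[  -2    2    1   -3   -1   -4    3   -1    0    2   -4    2    1   -1
     0]
 [  -2   22   21    2   -1   -3   -1   -5    0    1    0   -1   -1    3
    -1]
 [  -2   24   48   59   61   22   26   28   23   23   33   25    1    1
     0]
 [  -1   24   49   48   53   30   25   29   20   21   27   25   21   32
     1]
 [  -1   23   49   48   48   27   22   76   74   19   33   27   26   34
     2]
 [  -2   22   57   51   51   26   23   74   73   21   25   66   66   26
  1282]
 [  -1   27   52   52   52   25   22   84   81   22   24   68   75   22
    -3]
 [  -2   26   49   44   25   22   37   77   81   21   27   70   73   24
     0]
 [  -4   23   46   49   25   25   43   78   75   28   21   66   66   25

[... 1263 characters left out ...]
  9   0  48
   69  76  63]
 [  1 220 199 178 154 127 108  79  60   5   7   7   3  11   4   6   6  44
   46  76  69]
 [ -2   1 197 176 155 135 108  82  56   3   6   7   7   1   6   8   6  51
   -3  -1  -4]
 [  0  -2 200 181 156 130 110  80  57   7   5   7   7   9   7   2   7  51
   -2  -2   1]
 [ -2  -4 207 180 156 135 111  83  54   3   6   2  11   4   3   7   1  59
    7  -2   6]
 [ -2  -4 206 178 157 134 111  81  54   6   5   4   4   9   7   8   8  61
   -4  -3  -3]
 [  3  -4 204 177 159 134 110  85  54  54  55  54  54  38  15   0  -3   1
    1  -4  -5]
 [ -2  -6  -1   2  -2  -2   1   2  -1  -1  -3   3  -3  -2  -1  -2  -1  -4
   -4  -5  -2]]
[ 2.90356067e+02 -1.43805250e-01 -4.89688589e-01]
```

View pics/topcrop.png

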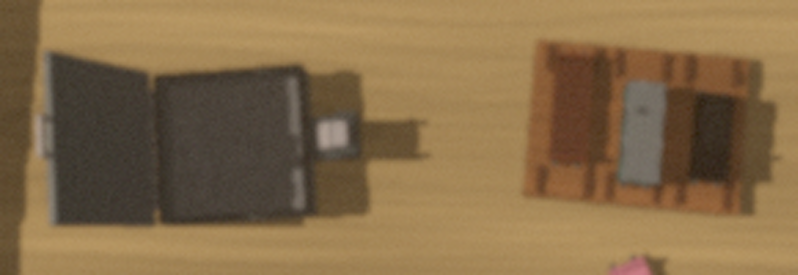

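Run:
```python
from h import *
import cv2
W=np.load('W.npy')
def rect(mask,name):
    P=W[mask][:,:2].astype(np.float32); r=cv2.minAreaRect(P); print(name,len(P),np.round(r[0],1),np.round(r[1],1),round(r[2],1),'median',np.median(P,0))
v,u=np.mgrid[0:480,0:640]
box=lambda a,b,c,d:(u>=a)&(u<b)&(v>=c)&(v<d)
from scipy import ndimage as N
def clean(m): 
    m=N.binary_opening(m,np.ones((2,2))); l,n=N.label(m); s=N.sum(m,l,range(1,n+1)); return l==1+np.argmax(s)
z=W[...,2]
rect(clean(box(340,445,205,290)&(z>14)),'stand')
rect(clean(box(353,384,215,275)&(z>39)&(z<66)),'wagon')
rect(clean(box(384,405,215,285)&(z>60)),'van')
rect(clean(box(408,432,215,285)&(z>52)),'tender')
m=box(205,277,215,290)&(z>43)&(z<62)
rect(clean(box(216,283,215,290)&(z<16)&(z>2)&(u<270)),'floor')
rect(clean(m),'rim')
lm=clean(box(165,225,210,290)&(z>62)); rect(lm,'lid')
P=W[lm]; c=P.mean(0); _,_,V=np.linalg.svd(P-c); print('lid n',V[2],'c',c, V[0])
rect(clean(box(272,300,230,270)&(z>60)),'catch')
```

```text
stand 4506 [ 491.9 -222.5] [268.1 232.9] 85.5 median [ 521.93945 -245.0884 ]
wagon 534 [ 541.2 -181.4] [ 36.  115.4] 86.6 median [ 541.09106 -180.5765 ]
van 518 [ 454.9 -196.3] [ 83.4 257.3] 48.4 median [ 515.031   -249.68144]
tender 421 [ 445.5 -227.7] [ 80.8 308.3] 36.4 median [ 511.79456 -317.62305]
floor 2060 [500.9 157. ] [135.9 133.7] 4.9 median [500.0295  158.05518]
rim 274 [496.4 204.5] [ 59.7 151.3] 88.9 median [499.8423  222.07877]
lid 2391 [479.6 105.6] [383.2 158.6] 85.8 median [488.94308 257.9612 ]
lid n [ 0.16385774 -0.97448622 -0.15338595] c [489.23066201 255.47961537 153.57246976] [-0.10179547 -0.17136035  0.97993536]
catch 164 [508.6  46.3] [42.2 38. ] 3.3 median [508.08832   42.280563]
```

Run:
```python
from h import *
W=np.load('W.npy')
P=W[232:275,182:210].reshape(-1,3)
for _ in range(8):
    c=np.median(P,0) if _==0 else P.mean(0); _u,_s,V=np.linalg.svd(P-c,full_matrices=False); r=(P-c)@V[2]; P=P[abs(r)<max(3,2.5*np.median(abs(r)))]
n=V[2]*np.sign(V[2][1]); print(len(P),n,np.abs(r).std(),'theta',np.arctan2(np.hypot(*n[:2]),n[2]),'yaw',np.degrees(np.arctan2(n[1],n[0])))
c=P.mean(0); print(c)
# at z=60 point on plane
z=W[...,2]
# rim points fine: median rows
for uu in (225,235,245,255,265): print(uu,[tuple(W[v,uu].round(0)) for v in (221,222,223,224,225,226)],[tuple(W[v,uu].round(0)) for v in (277,278,279,280,281,282)])
```

```text
1168 [-0.0822032  0.9421529 -0.324947 ] 0.7147967244745607 theta 1.9017520107709935 yaw 94.9864510062899
[487.74509884 256.9589066  146.84548281]
225 [(np.float64(594.0), np.float64(221.0), np.float64(-2.0)), (np.float64(592.0), np.float64(222.0), np.float64(-4.0)), (np.float64(589.0), np.float64(221.0), np.float64(-4.0)), (np.float64(585.0), np.float64(220.0), np.float64(1.0)), (np.float64(582.0), np.float64(220.0), np.float64(2.0)), (np.float64(580.0), np.float64(221.0), np.float64(-2.0))] [(np.float64(434.0), np.float64(213.0), np.float64(6.0)), (np.float64(431.0), np.float64(212.0), np.float64(10.0)), (np.float64(428.0), np.float64(213.0), np.float64(5.0)), (np.float64(424.0), np.float64(201.0), np.float64(57.0)), (np.float64(421.0), np.float64(203.0), np.float64(50.0)), (np.float64(419.0), np.float64(210.0), np.float64(20.0))]
235 [(np.float64(595.0), np.float64(193.0), np.float64(-3.0)), (np.float64(592.0), np.float64(193.0), np.float64(-3.0)), (np.float64(588.0), np.float64(192.0), np.float64(1.0)), (np.float64(586.0), np.float64(192.0), np.float64(-2.0)), (np.float64(583.0), 
[... 1832 characters left out ...]
-5.0))]
265 [(np.float64(595.0), np.float64(106.0), np.float64(2.0)), (np.float64(593.0), np.float64(107.0), np.float64(-3.0)), (np.float64(589.0), np.float64(106.0), np.float64(1.0)), (np.float64(577.0), np.float64(97.0), np.float64(63.0)), (np.float64(575.0), np.float64(98.0), np.float64(55.0)), (np.float64(573.0), np.float64(99.0), np.float64(49.0))] [(np.float64(433.0), np.float64(93.0), np.float64(61.0)), (np.float64(431.0), np.float64(92.0), np.float64(66.0)), (np.float64(429.0), np.float64(98.0), np.float64(21.0)), (np.float64(428.0), np.float64(102.0), np.float64(-3.0)), (np.float64(425.0), np.float64(102.0), np.float64(-4.0)), (np.float64(422.0), np.float64(101.0), np.float64(1.0))]
```

Call:
move_arm --pt "0 0 -40 0 0 0 1" --pt "0 0 -40 0 0 0 1"

```text
clock: 1.87
ee_pos: [199.8, -536.9, 283.6]
ee_rot: [-179.6, -0.1, 20.4]
ft_force: [-0.5, -1.1, 0.1]
finger_gap: 93.8
```

```bash
cat >> h.py <<'E'
from scipy.spatial.transform import Rotation as Rot
def plan(pos,yaw,n,grip,pitch_extra=None,cur=None,R1=None):
    s=state()
    p=np.array(s['ee_pos']) if cur is None else np.array(cur[0]); R=Rot.from_euler('xyz',s['ee_rot'] if cur is None else cur[1],degrees=True)
    Rt=Rot.from_euler('xyz',[180,0,yaw],degrees=True) if R1 is None else R1
    pos=np.array(pos,float); p0=p.copy(); rv=(R.inv()*Rt).as_rotvec()/n
    rows=[]
    for i in range(n):
        tgt=p0+(pos-p0)*(i+1)/n
        t=R.inv().apply(tgt-p); t=np.round(t,1); rr=np.round(rv,4)
        rows.append([*t.tolist(),*rr.tolist(),grip]); p=p+R.apply(t); R=R*Rot.from_rotvec(rr)
    for i in range(0,n,5): print(rows[i:i+5])
    print('end',p.round(1),R.as_euler('xyz',degrees=True).round(2))
E
python3 - <<'E'
from h import *
plan([540,-182,190],-4,13,0.3)
E
```

```text
[[34.0, -16.4, 7.4, -0.0006, 0.0001, 0.0327, 0.3], [33.5, -17.6, 7.3, -0.0006, 0.0001, 0.0327, 0.3], [32.9, -18.6, 7.3, -0.0006, 0.0001, 0.0327, 0.3], [32.3, -19.7, 7.4, -0.0006, 0.0001, 0.0327, 0.3], [31.6, -20.7, 7.3, -0.0006, 0.0001, 0.0327, 0.3]]
[[30.9, -21.8, 7.3, -0.0006, 0.0001, 0.0327, 0.3], [30.1, -22.7, 7.3, -0.0006, 0.0001, 0.0327, 0.3], [29.5, -23.8, 7.3, -0.0006, 0.0001, 0.0327, 0.3], [28.6, -24.7, 7.3, -0.0006, 0.0001, 0.0327, 0.3], [27.8, -25.6, 7.2, -0.0006, 0.0001, 0.0327, 0.3]]
[[26.9, -26.6, 7.3, -0.0006, 0.0001, 0.0327, 0.3], [26.1, -27.3, 7.2, -0.0006, 0.0001, 0.0327, 0.3], [25.1, -28.3, 7.2, -0.0006, 0.0001, 0.0327, 0.3]]
end [ 540. -182.  190.] [ 1.7999e+02 -4.0000e-02 -3.9700e+00]
```

Call:
move_arm --pt "34 -16.5 7 0 0 0.033 0.3" --pt "33.5 -17.5 7 0 0 0.033 0.3" --pt "33 -18.5 7 0 0 0.033 0.3" --pt "32.5 -19.5 7 0 0 0.033 0.3" --pt "31.5 -20.5 7 0 0 0.033 0.3"

```text
clock: 2.28
ee_pos: [332.5, -401.9, 250.4]
ee_rot: [180.0, -0.0, 10.8]
ft_force: [-0.1, -1.0, 0.6]
finger_gap: 64.1
```

Call:
move_arm --pt "31 -22 7 0 0 0.033 0.3" --pt "30 -22.5 7 0 0 0.033 0.3" --pt "29.5 -24 7 0 0 0.033 0.3" --pt "28.5 -24.5 7 0 0 0.033 0.3" --pt "28 -25.5 7 0 0 0.033 0.3"

```text
clock: 2.7
ee_pos: [463.8, -265.7, 215.4]
ee_rot: [180.0, -0.0, 1.4]
ft_force: [-0.2, -0.4, -0.0]
finger_gap: 61.0
```

Call:
move_arm --pt "27 -26.5 7 0 0 0.033 0.3" --pt "26 -27.5 7 0 0 0.033 0.3" --pt "25 -28.5 7 0 0 0.033 0.3" --pt "0 0 0 0 0 0 0.3" --pt "0 0 0 0 0 0 0.3"

```text
clock: 3.12
ee_pos: [542.1, -183.7, 193.7]
ee_rot: [-180.0, 0.1, -4.0]
ft_force: [-0.3, -0.7, -0.0]
finger_gap: 60.9
```

Run:
```python
from h import *
import cv2
T=wristT(); print(state()['ee_pos'],state()['ee_rot'],state()['finger_gap'])
p,d=read_camera('wrist'); cv2.imwrite('pics/w1.png',p[:,:,::-1]); np.save('w1d.npy',d); np.save('w1T.npy',T)
for t,z in [("wagon_center",43),("stand",0),("van",25)]:
    for r in pinpoint('wrist',t)[:3]: print(t,r['conf'],r['at'],onz('wrist',r['at'],z,T).round(1))
```

```text
[ 542.09312607 -183.70633367  193.73732459] [-1.79990458e+02  8.04961012e-02 -3.96373495e+00] 60.94443699630841
wagon_center 0.7 [311.9, 222.0] [ 546.9 -178.8   43. ]
stand 0.68 [103.7, 22.2] [728.6  -9.1   0. ]
stand 0.57 [384.7, 223.5] [ 531.  -249.9    0. ]
van 0.78 [386.0, 238.9] [ 521.9 -246.6   25. ]
```

View pics/w1.png

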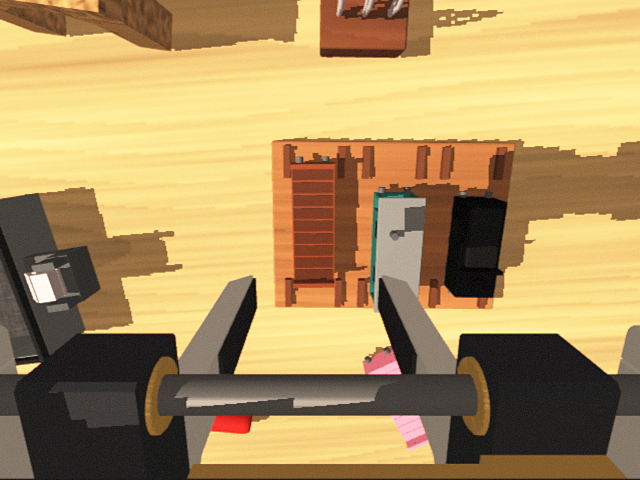

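Run:
```python
from h import *
import cv2
p=cv2.imread('pics/w1.png'); cv2.imwrite('pics/w1c.png',cv2.resize(p[145:305,260:360],None,fx=3.7,fy=3.7,interpolation=cv2.INTER_CUBIC))
T=np.load('w1T.npy'); d=np.load('w1d.npy')
K=camera_model('wrist')['K']
v,u=np.mgrid[0:480,0:640]; P=np.linalg.inv(K)@np.stack([u.ravel(),v.ravel(),np.ones(u.size)])*d.ravel()
W=(T[:3,:3]@P+T[:3,3:]).T.reshape(480,640,3)
from scipy import ndimage as N
m=(u>270)&(u<355)&(v>145)&(v<300)&(W[...,2]>40)
m=N.binary_opening(m,np.ones((3,3))); l,n=N.label(m); s=N.sum(m,l,range(1,n+1)); m=l==1+np.argmax(s)
Q=W[m]; print(len(Q)); 
r=cv2.minAreaRect(Q[:,:2].astype(np.float32)); print(r)
print(np.median(Q,0)); 
dk=Q[(Q[:,2]>44)]; print(np.percentile(dk,[1,99],axis=0))
# left/right edges per row at z=51
for a in (180,210,240,270):
    c=np.where(m[a])[0]; print(a,c.min(),c.max(),onz('wrist',(c.min()-.5,a),51,T).round(1),onz('wrist',(c.max()+.5,a),51,T).round(1))
print(W[300,400],W[130,200])
```

```text
5353
((555.7071533203125, -180.68728637695312), (36.05616760253906, 126.53560638427734), 86.38612365722656)
[ 548.22145782 -180.33809263   52.06463861]
[[ 493.776892   -199.30556821   45.38866455]
 [ 600.56095468 -161.10057617   62.24339664]]
180 292 334 [ 585.7 -164.7   51. ] [ 583.1 -200.5   51. ]
210 293 334 [ 560.3 -163.3   51. ] [ 557.7 -199.    51. ]
240 293 334 [ 533.9 -161.    51. ] [ 531.3 -197.5   51. ]
270 294 334 [ 506.3 -159.5   51. ] [ 503.7 -195.9   51. ]
[ 549.86475949 -218.58435968  223.48800164] [ 6.32798420e+02 -7.97603667e+01  6.06840849e-01]
```

View pics/w1c.png

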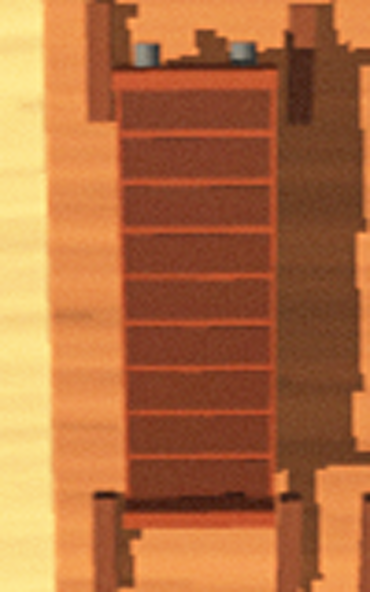

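Call:
move_arm --pt "2.8 -3.6 36 0 0 -0.007 0.3" --pt "0 0 40 0 0 0 0.3" --pt "0 0 40 0 0 0 0.3" --pt "0 0 30 0 0 0 0.3" --pt "0 0 12 0 0 0 0.3"

```text
clock: 3.73
ee_pos: [540.7, -182.0, 32.6]
ee_rot: [-179.9, 0.4, -3.9]
ft_force: [0.4, 0.4, -0.2]
finger_gap: 61.3
```

Call:
move_arm --pt "0 0 4 0 0 0 0.3" --pt "0 0 0 0 0 0 0.3" --pt "0 0 0 0 0 0 0.3"

```text
clock: 3.98
ee_pos: [545.2, -183.2, 33.7]
ee_rot: [179.9, -0.1, -3.9]
ft_force: [0.8, -0.7, -0.3]
finger_gap: 60.9
```

Call:
move_arm --pt "0 -2 4 0 0 0 0.3" --pt "0 0 0 0 0 0 0.3" --pt "0 0 0 0 0 0 0.3"

```text
clock: 4.23
ee_pos: [545.1, -180.1, 29.4]
ee_rot: [180.0, -0.1, -3.8]
ft_force: [0.3, -0.4, 0.6]
finger_gap: 60.7
```

Call:
move_arm --pt "0 0 0 0 0 0 -0.4" --pt "0 0 0 0 0 0 -0.6" --pt "0 0 0 0 0 0 -1" --pt "0 0 0 0 0 0 -1" --pt "0 0 0 0 0 0 -1"

```text
clock: 4.65
ee_pos: [544.8, -179.9, 28.6]
ee_rot: [180.0, -0.0, -3.8]
ft_force: [-1.0, 0.3, 0.8]
finger_gap: 35.6
```

Call:
move_arm --pt "0 0 -15 0 0 0 -1" --pt "0 0 -35 0 0 0 -1" --pt "0 0 -40 0 0 0 -1" --pt "0 0 -40 0 0 0 -1" --pt "0 0 -30 0 0 0 -1"

```text
clock: 5.07
ee_pos: [545.3, -180.1, 191.5]
ee_rot: [179.9, -0.1, -3.8]
ft_force: [0.4, -0.0, -1.1]
finger_gap: 35.9
```

Call:
move_arm --pt "0 0 0 0 0 0 -1"

```text
clock: 5.15
ee_pos: [548.5, -181.6, 195.5]
ee_rot: [179.7, -0.7, -3.8]
ft_force: [0.7, 0.3, -1.1]
finger_gap: 35.7
```

Run:
```python
from h import *
print(state()['finger_gap'])
plan([500,110,185],5,9,-1)
```

```text
35.74466515286586
[[-7.5, -32.0, 0.9, 0.0007, -0.0013, -0.017, -1], [-7.0, -32.1, 1.0, 0.0007, -0.0013, -0.017, -1], [-6.5, -32.2, 0.9, 0.0007, -0.0013, -0.017, -1], [-5.8, -32.3, 1.0, 0.0007, -0.0013, -0.017, -1], [-5.4, -32.4, 1.1, 0.0007, -0.0013, -0.017, -1]]
[[-4.8, -32.5, 1.1, 0.0007, -0.0013, -0.017, -1], [-4.2, -32.6, 1.0, 0.0007, -0.0013, -0.017, -1], [-3.7, -32.6, 1.2, 0.0007, -0.0013, -0.017, -1], [-3.1, -32.7, 1.1, 0.0007, -0.0013, -0.017, -1]]
end [500. 110. 185.] [-1.7998e+02 -3.0000e-02  4.9800e+00]
```

Call:
move_arm --pt "-7.5 -32 1 0 0 -0.017 -1" --pt "-7 -32 1 0 0 -0.017 -1" --pt "-6.5 -32 1 0 0 -0.017 -1" --pt "-6 -32 1 0 0 -0.017 -1" --pt "-5.5 -32.5 1 0 0 -0.017 -1"

```text
clock: 5.57
ee_pos: [516.0, -17.0, 182.1]
ee_rot: [-180.0, 0.1, 1.1]
ft_force: [0.2, -0.0, -1.0]
finger_gap: 35.7
```

Call:
move_arm --pt "-5 -32.5 1 0 0 -0.017 -1" --pt "-4 -32.5 1 0 0 -0.017 -1" --pt "-3.5 -32.5 1 0 0 -0.017 -1" --pt "-3 -32.5 1 0 0 -0.017 -1" --pt "0 0 0 0 0 0 -1"

```text
clock: 5.98
ee_pos: [493.6, 116.0, 178.0]
ee_rot: [-179.8, 0.2, 5.3]
ft_force: [-0.3, -0.1, -1.0]
finger_gap: 35.8
```

Call:
move_arm --pt "0 0 0 0 0 0 -1" --pt "0 0 0 0 0 0 -1"

```text
clock: 6.15
ee_pos: [495.7, 110.5, 178.6]
ee_rot: [179.9, 0.1, 5.0]
ft_force: [0.5, -0.2, -1.2]
finger_gap: 35.8
```

Run:
```python
from h import *
import cv2
T=wristT(); print(state()['ee_pos'],state()['ee_rot'],state()['finger_gap'])
p,d=read_camera('wrist'); cv2.imwrite('pics/w2.png',p[:,:,::-1]); np.save('w2d.npy',d); np.save('w2T.npy',T)
for t,z in [("case_floor",6),("lid_hinge",60)]:
    for r in pinpoint('wrist',t)[:3]: print(t,r['conf'],r['at'],onz('wrist',r['at'],z,T).round(1))
```

```text
[495.67913547 110.45860705 178.62670519] [1.79945408e+02 7.90321618e-02 5.00859256e+00] 35.75916730876791
case_floor 0.95 [270.9, 207.9] [505.1 154.6   6. ]
lid_hinge 0.56 [160.9, 215.9] [501.5 235.4  60. ]
```

View pics/w2.png

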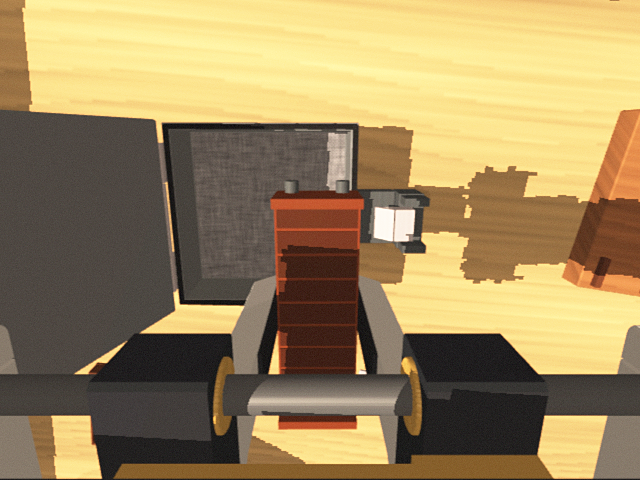

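Run:
```python
from h import *
T=np.load('w2T.npy')
c=[onz('wrist',q,55,T) for q in [(164,124),(357.5,124.5),(180,304.5)]]
for a in c: print(a.round(1))
print(np.linalg.norm(c[1]-c[0]),np.linalg.norm(c[2]-c[0]),(c[1]+c[2])/2, np.degrees(np.arctan2(*(c[0]-c[1])[[1,0]])),np.degrees(np.arctan2(*(c[0]-c[2])[[1,0]])))
```

```text
[571.8 233.7  55. ]
[584.   87.7  55. ]
[424.  222.6  55. ]
146.53443243182792 148.2173990498033 [503.98082697 155.13389498  55.        ] 94.79813259352967 4.28965962371598
```

Call:
move_arm --pt "11.7 -26.6 20 0 0 0 -1" --pt "0 0 35 0 0 0 -1" --pt "0 0 30 0 0 0 -1" --pt "0 0 20 0 0 0 -1" --pt "0 0 15 0 0 0 -1"

```text
clock: 6.72
ee_pos: [504.4, 137.0, 57.1]
ee_rot: [180.0, 0.2, 4.9]
ft_force: [0.1, -0.2, -1.2]
finger_gap: 35.6
```

Call:
move_arm --pt "0 0 10 0 0 0 -1" --pt "0 0 10 0 0 0 -1" --pt "0 0 10 0 0 0 -1" --pt "0 0 0 0 0 0 -1" --pt "0 0 0 0 0 0 -1"

```text
clock: 7.13
ee_pos: [505.6, 138.1, 29.4]
ee_rot: [180.0, 0.0, 4.9]
ft_force: [-0.0, -0.2, -1.5]
finger_gap: 35.8
```

Call:
move_arm --pt "0 0 6 0 0 0 -1" --pt "0 0 5 0 0 0 -1" --pt "0 0 3 0 0 0 -1" --pt "0 0 2 0 0 0 -1" --pt "0 0 0 0 0 0 -1"

```text
clock: 7.55
ee_pos: [505.1, 138.4, 13.1]
ee_rot: [180.0, 0.0, 5.0]
ft_force: [-0.5, 0.6, -1.6]
finger_gap: 36.0
```

Call:
move_arm --pt "0 0 1 0 0 0 -1" --pt "0 0 1 0 0 0 -1" --pt "0 0 0 0 0 0 -1"

```text
clock: 7.8
ee_pos: [505.4, 138.4, 11.4]
ee_rot: [180.0, -0.0, 5.0]
ft_force: [-0.7, 0.2, -1.7]
finger_gap: 35.7
```

Call:
move_arm --pt "0 0 1 0 0 0 -1" --pt "0 0 0.5 0 0 0 -1" --pt "0 0 0 0 0 0 -1"

```text
clock: 8.05
ee_pos: [505.4, 138.3, 9.9]
ee_rot: [180.0, 0.0, 5.0]
ft_force: [0.7, -0.2, -1.0]
finger_gap: 35.5
```

Call:
move_arm --pt "0 0 0.5 0 0 0 -1" --pt "0 0 0.5 0 0 0 -1" --pt "0 0 0 0 0 0 -1"

```text
clock: 8.3
ee_pos: [505.6, 138.3, 9.5]
ee_rot: [180.0, -0.0, 5.0]
ft_force: [-2.4, 0.3, 2.9]
finger_gap: 35.8
```

Call:
move_arm --pt "0 0 0 0 0 0 -0.1" --pt "0 0 0 0 0 0 0.1" --pt "0 0 0 0 0 0 0.25" --pt "0 0 0 0 0 0 0.25" --pt "0 0 0 0 0 0 0.25"

```text
clock: 8.72
ee_pos: [505.4, 138.3, 8.8]
ee_rot: [180.0, 0.0, 5.0]
ft_force: [-0.2, -0.4, -0.1]
finger_gap: 58.7
```

Call:
move_arm --pt "0 0 -10 0 0 0 0.25" --pt "0 0 -20 0 0 0 0.25" --pt "0 0 -35 0 0 0 0.25" --pt "0 0 -40 0 0 0 0.25" --pt "0 0 -40 0 0 0 0.25"

```text
clock: 9.13
ee_pos: [504.7, 138.2, 155.8]
ee_rot: [180.0, 0.1, 5.0]
ft_force: [0.8, -0.5, -1.1]
finger_gap: 58.4
```

Call:
move_arm --pt "0 0 -40 0 0 0 -1" --pt "-10 10 -40 0 0 0 -1" --pt "-10 10 0 0 0 0 -1" --pt "0 0 0 0 0 0 -1" --pt "0 0 0 0 0 0 -1"

```text
clock: 9.55
ee_pos: [486.7, 116.7, 233.3]
ee_rot: [-180.0, -0.0, 4.9]
ft_force: [0.2, 1.0, -0.3]
finger_gap: 28.7
```

Run:
```python
from h import *
import cv2
T=wristT(); print(state()['ee_pos'],state()['ee_rot'],state()['finger_gap'],state()['joint_positions'])
p,d=read_camera('wrist'); cv2.imwrite('pics/w3.png',p[:,:,::-1]); np.save('w3d.npy',d); np.save('w3T.npy',T)
for t,z in [("wagon_center",24),("case_floor",6),("lid_hinge",60)]:
    for r in pinpoint('wrist',t)[:3]: print(t,r['conf'],r['at'],onz('wrist',r['at'],z,T).round(1))
```

```text
[486.66427319 116.70883382 233.29771571] [-1.79985128e+02 -1.08314815e-02  4.91722006e+00] 28.699468138238128 [5.50303675e+00 8.44408233e+00 9.20435727e+01 1.50118262e-02
 7.95013623e+01 9.05830814e+01]
wagon_center 0.9 [626.8, 359.9] [ 347.5 -251.4   24. ]
wagon_center 0.83 [299.1, 194.4] [505.8 137.1  24. ]
case_floor 0.9 [278.9, 194.1] [501.7 159.2   6. ]
```

View pics/w3.png

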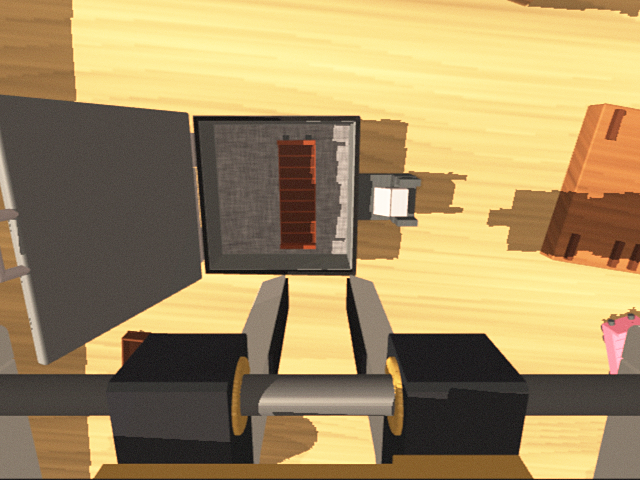

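Call:
move_arm --pt "0 0 -35 0 0 0 -1" --pt "5 -35 -10 0 0 0 -1" --pt "5 -35 0 0 0 0 -1" --pt "5 -35 0 0 0 0 -1" --pt "5 -35 0 0 0 0 -1"

```text
clock: 10.17
ee_pos: [495.2, 259.8, 277.2]
ee_rot: [180.0, 0.1, 4.9]
ft_force: [1.1, -0.5, -0.7]
finger_gap: 0.4
```

Call:
move_arm --pt "0 -35 0 0 0 0 -1" --pt "0 -40 0 0 0 0 -1" --pt "0 0 0 0 0 0 -1" --pt "0 0 0 0 0 0 -1"

```text
clock: 10.5
ee_pos: [488.0, 334.8, 276.0]
ee_rot: [179.9, 0.2, 5.2]
ft_force: [0.6, -0.4, 0.1]
finger_gap: 0.5
```

```bash
cat >> h.py <<'E'
H=np.array([497.1,233.0,60.]);E=np.array([-.082,.9966,0]);F=np.array([.9966,.082,0])
def rel():
    q=state()['ee_pos']-H; print('s %.1f f %.1f h %.1f'%(q@E,q@F,q[2]), state()['ee_rot'].round(1), state()['ft_force'].round(1), state()['clock'],state()['finger_gap'].round(1))
E
python3 - <<'E'
from h import *
import cv2
rel()
p,d=read_camera('side'); cv2.imwrite('pics/s3.png',p[:,:,::-1])
E
```

```text
Traceback (most recent call last):
  File "h.py", line 30, in rel
    q=state()['ee_pos']-H; print('s %.1f f %.1f h %.1f'%(q@E,q@F,q[2]), state()['ee_rot'].round(1), state()['ft_force'].round(1), state()['clock'],state()['finger_gap'].round(1))
                                                                                                                                                   ^^^^^^^^^^^^^^^^^^^^^^^^^^^
AttributeError: 'float' object has no attribute 'round'
```

```bash
sed -i "s/state()\['finger_gap'\].round(1)/state()['finger_gap']/" h.py
python3 - <<'E'
from h import *
import cv2
rel()
p,d=read_camera('side'); cv2.imwrite('pics/s3.png',p[:,:,::-1])
E
```

```text
s 102.2 f -0.8 h 216.0 [179.9   0.2   5.2] [ 0.6 -0.4  0.1] 10.5 0.46259006100537914
```

View pics/s3.png

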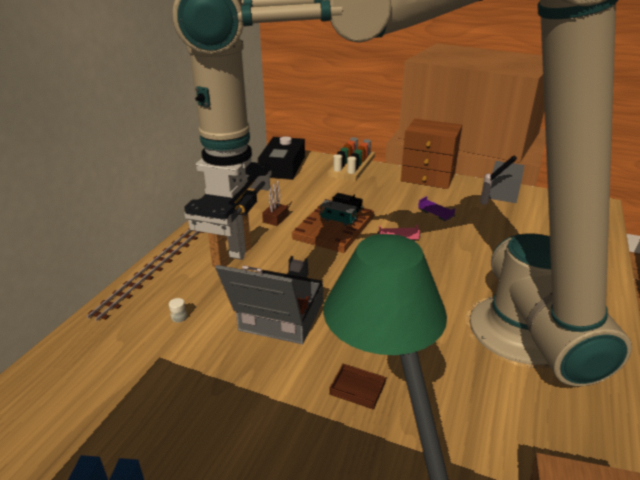

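Call:
move_arm --pt "0 0 40 0 0 0 -1" --pt "0 0 40 0 0 0 -1" --pt "0 10 5 0 0 0 -1" --pt "0 10 0 0 0 0 -1" --pt "0 0 0 0 0 0 -1"

```text
clock: 10.97
ee_pos: [491.4, 310.1, 194.3]
ee_rot: [179.9, -0.0, 4.8]
ft_force: [-0.6, 0.4, 0.0]
finger_gap: 0.4
```

Call:
move_arm --pt "0 8 0 0 0 0 -1" --pt "0 8 0 0 0 0 -1" --pt "0 8 0 0 0 0 -1" --pt "0 8 0 0 0 0 -1" --pt "0 0 0 0 0 0 -1"

```text
clock: 11.38
ee_pos: [493.8, 279.4, 194.3]
ee_rot: [180.0, -0.1, 4.9]
ft_force: [0.3, -0.2, -0.8]
finger_gap: 0.7
```

Run:
```python
from h import *
rel()
```

```text
s 46.5 f 0.5 h 134.3 [ 1.8e+02 -1.0e-01  4.9e+00] [ 0.3 -0.2 -0.8] 11.3833 0.6811433755072963
```

Run:
```python
from h import *
import cv2
p,d=read_camera('side'); cv2.imwrite('pics/s4.png',cv2.resize(p[150:360,140:360,::-1],None,fx=2.8,fy=2.8))
```

```text
(no output)
```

View pics/s4.png

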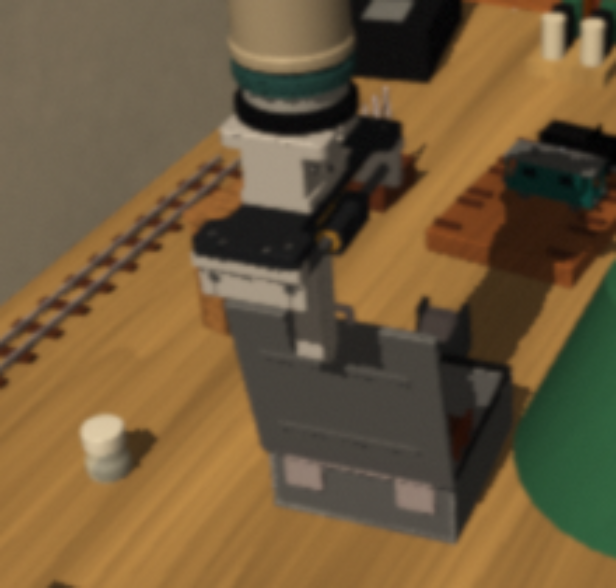

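Call:
move_arm --pt "0 8 0 0 0 0 -1" --pt "0 8 0 0 0 0 -1" --pt "0 8 0 0 0 0 -1" --pt "0 8 0 0 0 0 -1" --pt "0 0 0 0 0 0 -1"

```text
clock: 11.85
ee_pos: [496.0, 247.2, 193.1]
ee_rot: [179.9, 0.0, 4.9]
ft_force: [0.1, 0.4, 0.3]
finger_gap: 0.0
```

Run:
```python
from h import *
rel()
for th in np.arange(1.5,-0.01,-.1):
    r=135+8*(1-th/1.57); print(round(th,2),'s %.1f h %.1f'%(-r*np.cos(th)+4*np.sin(th)+12.5, r*np.sin(th)+4*np.cos(th)))
```

```text
s 14.3 f 0.1 h 133.1 [179.9   0.    4.9] [0.1 0.4 0.3] 11.85 0.004949280467332324
1.5 s 6.9 h 135.3
1.4 s -6.7 h 134.6
1.3 s -20.1 h 132.5
1.2 s -33.4 h 129.0
1.1 s -46.3 h 124.3
1.0 s -58.6 h 118.2
0.9 s -70.4 h 110.9
0.8 s -81.4 h 102.4
0.7 s -91.6 h 92.9
0.6 s -100.7 h 82.3
0.5 s -108.8 h 70.8
0.4 s -115.8 h 58.6
0.3 s -121.5 h 45.6
0.2 s -125.9 h 32.1
0.1 s -128.9 h 18.2
-0.0 s -130.5 h 4.0
```

Call:
move_arm --pt "0 12 0 0 0 0 -1" --pt "0 12 0 0 0 0 -1" --pt "0 12 2 0 0 0 -1" --pt "0 13 4 0 0 0 -1" --pt "0 13 5 0 0 0 -1"

```text
clock: 12.27
ee_pos: [501.4, 185.7, 182.1]
ee_rot: [180.0, -0.0, 5.0]
ft_force: [1.1, 1.0, -0.0]
finger_gap: 0.4
```

Call:
move_arm --pt "0 12 6 0 0 0 -1" --pt "0 12 7 0 0 0 -1" --pt "0 11 9 0 0 0 -1" --pt "0 0 0 0 0 0 -1" --pt "0 0 0 0 0 0 -1"

```text
clock: 12.68
ee_pos: [504.0, 151.5, 159.3]
ee_rot: [180.0, 0.1, 4.9]
ft_force: [0.2, 0.3, -0.4]
finger_gap: 0.1
```

Run:
```python
from h import *
import cv2
rel()
p,d=read_camera('side'); cv2.imwrite('pics/s5.png',cv2.resize(p[150:360,140:360,::-1],None,fx=2.8,fy=2.8))
```

```text
s -81.8 f 0.2 h 99.3 [1.8e+02 1.0e-01 4.9e+00] [ 0.2  0.3 -0.4] 12.6833 0.058681913406477236
```

View pics/s5.png

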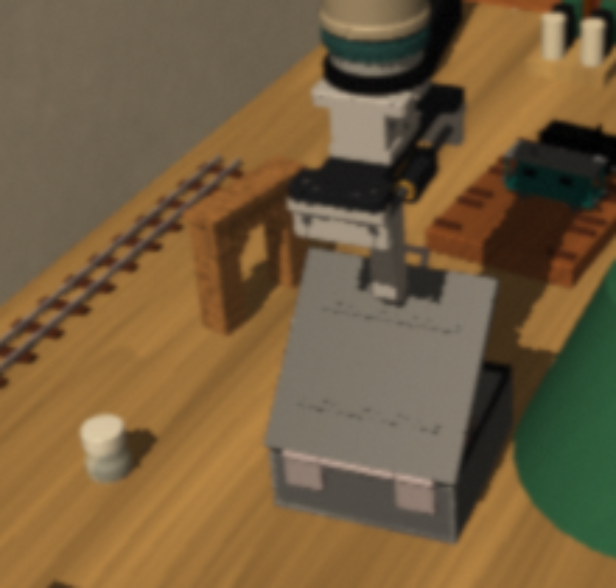

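Call:
move_arm --pt "0 10 7 0 0 0 -1" --pt "0 9 10 0 0 0 -1" --pt "0 8 12 0 0 0 -1" --pt "0 7 12 0 0 0 -1" --pt "0 6 13 0 0 0 -1"

```text
clock: 13.15
ee_pos: [508.1, 111.8, 105.4]
ee_rot: [180.0, -0.0, 5.0]
ft_force: [-0.1, 0.9, 0.3]
finger_gap: 0.5
```

Call:
move_arm --pt "0 5 13 0 0 0 -1" --pt "0 4 12 0 0 0 -1" --pt "0 0 0 0 0 0 -1" --pt "0 0 0 0 0 0 -1"

```text
clock: 13.48
ee_pos: [507.9, 103.1, 80.3]
ee_rot: [180.0, 0.1, 5.0]
ft_force: [-0.2, -0.4, 0.7]
finger_gap: 0.4
```

Run:
```python
from h import *
import cv2
rel()
p,d=read_camera('side'); cv2.imwrite('pics/s6.png',cv2.resize(p[150:360,140:360,::-1],None,fx=2.8,fy=2.8))
```

```text
s -130.3 f 0.1 h 20.3 [1.8e+02 1.0e-01 5.0e+00] [-0.2 -0.4  0.7] 13.4833 0.38971215259940684
```

View pics/s6.png

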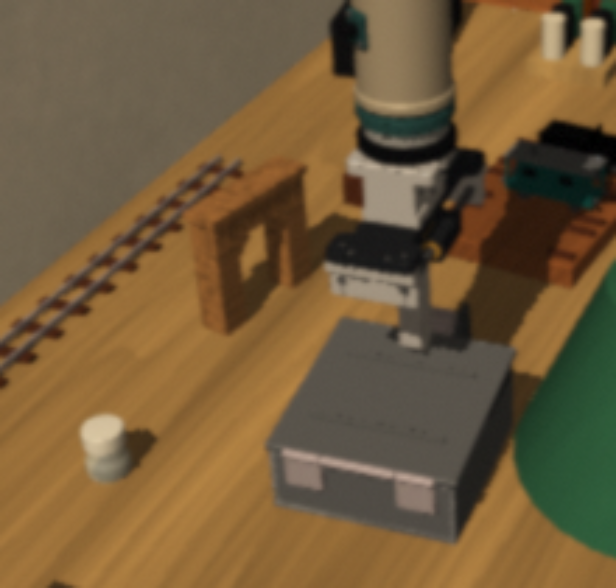

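Call:
move_arm --pt "0 1 4 0 0 0 -1" --pt "0 1 4 0 0 0 -1" --pt "0 1 3 0 0 0 -1" --pt "0 0 2 0 0 0 -1" --pt "0 0 0 0 0 0 -1"

```text
clock: 13.95
ee_pos: [509.9, 101.6, 69.8]
ee_rot: [-179.9, -0.2, 5.0]
ft_force: [-0.9, 1.4, 6.3]
finger_gap: 0.2
```

Call:
move_arm --pt "0 0 1.5 0 0 0 -1" --pt "0 0 1 0 0 0 -1" --pt "0 0 0 0 0 0 -1"

```text
clock: 14.2
ee_pos: [509.9, 101.4, 67.3]
ee_rot: [-180.0, -0.2, 5.0]
ft_force: [-1.0, 1.3, 7.8]
finger_gap: 0.9
```

Call:
move_arm --pt "0 0 1 0 0 0 -1" --pt "0 0 1 0 0 0 -1" --pt "0 0 0 0 0 0 -1"

```text
clock: 14.45
ee_pos: [509.9, 101.3, 65.5]
ee_rot: [-180.0, -0.2, 5.0]
ft_force: [-1.8, 0.2, 8.5]
finger_gap: 0.7
```

Call:
move_arm --pt "0 0 1 0 0 0 -1" --pt "0 0 0.5 0 0 0 -1" --pt "0 0 0 0 0 0 -1"

```text
clock: 14.7
ee_pos: [510.0, 101.3, 64.5]
ee_rot: [-180.0, -0.2, 5.0]
ft_force: [-3.7, 1.4, 12.0]
finger_gap: 0.7
```

Call:
move_arm --pt "0 0 1 0 0 0 -1" --pt "0 0 0 0 0 0 -1" --pt "0 0 0 0 0 0 -1"

```text
clock: 14.95
ee_pos: [510.0, 101.2, 63.7]
ee_rot: [-180.0, -0.2, 5.0]
ft_force: [-3.2, 1.3, 14.2]
finger_gap: 0.2
```

Call:
move_arm --pt "0 0 1 0 0 0 -1" --pt "0 0 0 0 0 0 -1" --pt "0 0 0 0 0 0 -1"

```text
clock: 15.2
ee_pos: [510.0, 101.3, 62.9]
ee_rot: [-180.0, -0.2, 5.0]
ft_force: [-2.9, 1.0, 16.0]
finger_gap: 0.5
```

Call:
move_arm --pt "0 0 1 0 0 0 -1" --pt "0 0 0 0 0 0 -1" --pt "0 0 0 0 0 0 -1"

```text
clock: 15.45
ee_pos: [510.0, 101.3, 62.3]
ee_rot: [-180.0, -0.2, 5.0]
ft_force: [-3.5, 0.6, 17.3]
finger_gap: 0.1
```

Call:
move_arm --pt "0 0 1 0 0 0 -1" --pt "0 0 0 0 0 0 -1" --pt "0 0 0 0 0 0 -1"

```text
clock: 15.7
ee_pos: [510.0, 101.3, 62.1]
ee_rot: [-180.0, -0.2, 5.0]
ft_force: [-5.4, -0.4, 24.0]
finger_gap: 0.4
```

Run:
```python
from h import *
import cv2
rel()
p,d=read_camera('side'); cv2.imwrite('pics/s7.png',cv2.resize(p[200:360,200:360,::-1],None,fx=3.7,fy=3.7))
```

```text
s -132.4 f 2.1 h 2.1 [-180.    -0.2    5. ] [-5.4 -0.4 24. ] 15.7 0.4326172188170386
```

View pics/s7.png

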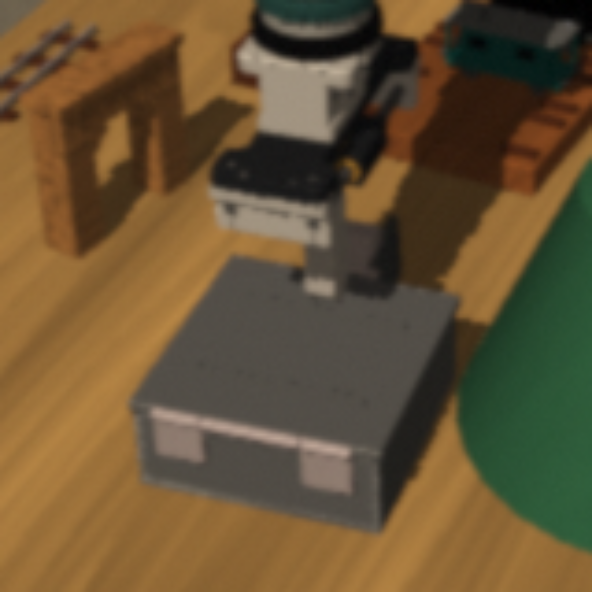

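Call:
move_arm --pt "0 0 -2 0 0 0 -1" --pt "0 0 -2 0 0 0 -1" --pt "0 0 -1 0 0 0 -1" --pt "0 0 0 0 0 0 -1"

```text
clock: 16.08
ee_pos: [510.0, 101.1, 64.7]
ee_rot: [-180.0, -0.2, 5.0]
ft_force: [-0.9, 1.8, 9.9]
finger_gap: 0.1
```

Call:
move_arm --pt "0 0 -1 0 0 0 -1" --pt "0 0 0 0 0 0 -1" --pt "0 0 0 0 0 0 -1"

```text
clock: 16.33
ee_pos: [509.6, 100.8, 64.8]
ee_rot: [180.0, -0.1, 5.0]
ft_force: [-0.8, 0.1, 6.8]
finger_gap: 0.6
```

Call:
move_arm --pt "0 0 -3 0 0 0 -1" --pt "0 0 0 0 0 0 -1" --pt "0 0 0 0 0 0 -1"

```text
clock: 16.58
ee_pos: [508.6, 100.6, 66.9]
ee_rot: [180.0, 0.0, 5.0]
ft_force: [-0.3, -0.9, -0.6]
finger_gap: -0.3
```

Call:
move_arm --pt "0 0 -30 0 0 0 -1" --pt "0 0 -40 0 0 0 -1" --pt "0 0 -40 0 0 0 -1" --pt "-40 0 -10 0 0 0 -1" --pt "-40 0 0 0 0 0 -1"

```text
clock: 17.0
ee_pos: [432.6, 93.8, 190.4]
ee_rot: [180.0, -0.5, 5.0]
ft_force: [0.7, -0.9, -0.3]
finger_gap: 0.4
```

Call:
move_arm --pt "-20 0 -20 0 0 0 -1" --pt "0 0 0 0 0 0 -1" --pt "0 0 0 0 0 0 -1"

```text
clock: 17.25
ee_pos: [409.2, 92.0, 208.0]
ee_rot: [180.0, -0.2, 5.0]
ft_force: [0.5, 1.1, -0.5]
finger_gap: 0.4
```

Run:
```python
from h import *
import cv2
rel()
T=wristT()
p,d=read_camera('wrist'); cv2.imwrite('pics/w8.png',p[:,:,::-1])
K=camera_model('wrist')['K']
v,u=np.mgrid[0:480,0:640]; P=np.linalg.inv(K)@np.stack([u.ravel(),v.ravel(),np.ones(u.size)])*d.ravel()
W=(T[:3,:3]@P+T[:3,3:]).T.reshape(-1,3); q=W-H; s=q@E; f=q@F
m=(s>-150)&(s<-8)&(abs(f)<65)&(q[:,2]>-20)&(q[:,2]<40)
A=np.c_[s[m],f[m],np.ones(m.sum())]; c,*_=np.linalg.lstsq(A,q[m,2],rcond=None); print('lid slope',c,m.sum())
for t in ["lid_press"]:
    print(pinpoint('wrist',t)[:2])
```

```text
s -133.3 f -99.2 h 148.0 [180.   -0.2   5. ] [ 0.5  1.1 -0.5] 17.25 0.4248750141604227
lid slope [-5.11124486e-03  6.24328649e-04  4.50779819e+00] 30508
[{'at': [318.6, 110.4], 'conf': 0.68}]
```

View pics/w8.png

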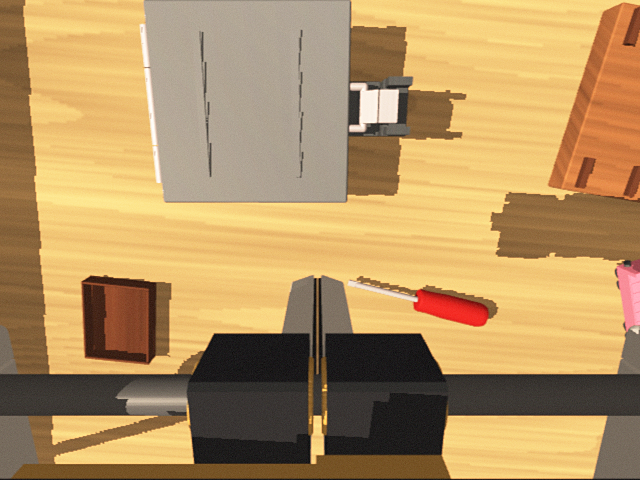

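```bash
python3 -c "
from bench import *
print(close_job())"
```

```text
the job is handed in; nothing more can be done
None
```

I moved the flat wagon from the stand into the stock case, closed the lid, and pressed it until the catch held. The job was handed in at about 17 s of the 58 s allowed. `close_job` gives no verdict.

- **Wagon:** I set it down slowly and released it while the lid was still open. The last wrist picture before closing showed it upright on the case floor. The network put its centre at about x = -17 mm, y = 0 in the case frame. I did not see inside the case after closing it.
- **Lid:** I pressed it to its stop, where the force rose to 24 N at z = 62.1 mm. On release the lid settled with the fingertips at about z = 64.8 mm, roughly 0.006 rad. It stayed shut once the finger left.
- **Last wrist check:** a plane fit to the depth image gave a lid angle of about 0.005 rad, below the 0.013 limit. The picture showed the catch against the lid's free edge. I did not measure the catch's travel directly, so its being home rests on the lid staying down by itself.
- **Other items:** I saw no sign of disturbing the tender, van, portal, tweezers or jar, but I did not re-measure their positions. The arm was clear of everything when I handed in.
- **Disagreement:** the top and wrist cameras differed by about 5 mm in x. The shift was the same for the wagon and the case, so it cancelled out in the placing.

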